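Shut and lock the filter unit's cover

ROBOT

A 6-joint arm with a two-finger parallel gripper is mounted at the origin on a cart in front of the work surface, level with it; the furniture and walls round the work are solid. World frame = base frame: x ahead of the robot, y to its left, z up, the work surface at z = 0. Lengths are in mm, angles in rad, forces in N, time in s.
With the tool pointing down it reaches from about 400 to 925 mm from the base axis. Payload 12.5 kg.
Tool frame: the origin (TCP) lies midway between the tips of the shut fingers; the grasp point (between the pads) lies 19 mm behind it; z points along the fingers, y is the line along which they close (so a half turn about z gives the same grasp; the last joint's range is limited). The gripper opens to 95 mm and grips with 3 to 60 N. Pads are 20 mm wide; open, the fingers measure 119 mm over their backs; the gripper's body (75 mm by 180 mm) begins 59 mm behind the grasp point.
Start: joints at [1.156, 0.491, 1.559, -0, 1.092, -0.106], TCP at [189.93, 595.46, 214.661] pointing down, gripper open.
Joint ranges: [-3.1, 3.1], [-0.84, 2.19], [0.05, 2.79], [-1.13, 4.28], [0.06, 2.93], [-2.69, 2.69]. Speed limits (rad/s): [2.22, 2.22, 2.79, 3.14, 3.14, 3.14].

INTERFACE

Orientations are given as [roll, pitch, yaw] about the fixed x, y, z axes, in that order (R = Rz(yaw) Ry(pitch) Rx(roll)).
In Python, from cell import readout, eyes, env gives the robot as it stands.
- The arm moves only by the tool move_arm, never from a script. Its argument "plan" is a list of rows, each a list of 3 entries, a list of its own where there are three numbers: the turn, a rotation vector about the tool's x, y, z in degrees, then the shift along the tool's x, y, z in m, then the gripper command: -1 is shut, 1 is fully open, values between are in proportion. In form: [[[ax, ay, az], [x, y, z], jaw], ...]. A call has 1 to 5 rows; each row is the pose to reach, as a shift and turn from the pose commanded when the call began, along the tool's axes at that moment; what a row does not reach only later rows make up. A row lasts 1/8 s, in which the tool goes at most 62.5 mm and 10.7 degrees, less where a joint would pass 70% of its speed; a pose out of reach is approached as far as the arm can. A call with a gripper value outside its range is refused whole. The fingers move at their own pace and stop on an object; the grip force is fixed at half the most. Time passes only in rows, so rows that repeat a pose let the fingers close. It gives the time, the measured TCP pose, the force, the opening and the grip force at its end, in the units of the state.
- readout.state(): the state, without advancing time (a new reading comes with each control period).
- eyes.read_camera(name): name is "side" or "top"; returns a dict with "img" (400x640x3 uint8, red, green, blue), "K" (3x3 intrinsics, pixels), "extrinsics" (4x4, takes a point from camera to world coordinates). Camera axes: x right, y up, looking along -z (the intrinsics and any distortion apply to the point x, -y, -z); pixel columns grow to the right and rows downward; lengths in mm; the calibration is good to about 2 mm. A picture is of the moment at which its call begins. There is no depth.
- env.job_done(): hands the job in; it is judged then, once.
Trained networks look in a picture, given as the dict that the camera call returned (one of the last four; its "shot" number tells which), for a name from the list of things; names that differ only in an ending like _2 or _b are one class to them, and where a whole thing is asked for, a point or a joint stands for the part that bears it (a point fixed in the world has none). Each returns a list of dicts, best first, with "score" (0 to 1); they miss things now and then, are a little off and sometimes report something else, mostly with a low value. They report only what shows in the picture. A call takes as long as a camera call.
- eyes.cut_out(picture, name): "mask" (400x640 bool, what is visible of it) and "uv" ([column, row] in pixels, amid what is visible of it).
The state is a dict: "t": time; "joints": joint angles; "qvel": joint speeds; "tau": joint torques, N m; "eef_pos": TCP position; "tcp_rot": TCP orientation; "ft_force": force on the tool from outside, world axes, zero at the start; "moment": the same for the moment, N m; "opening": opening from 0.0 (shut) to 1.0 (fully open); "grip_force": force on a finger pad.
Only numpy, scipy, OpenCV 4.12 (cv2) and the standard library are available. Lean on these libraries where they do the work, as an engineer would, in place of code of your own. Each camera call takes 0.05 s, during which the arm holds its last target. There are 200 camera calls.

TASK

The filter has just been changed and the cover of the grey filter unit still stands ajar. With the fingertips press the blue cover gently down, without slamming it or raising it further, until it is fully shut, then set a fingertip in the finger slot of each of the two black quarter-turn locks and turn it clockwise (seen from above) to its stop, so that both locks hold the cover shut. Leave all the other things on the table where they lie.

Things in the scene. Friction and masses are not known exactly. Their poses are not given: they have to be found in the camera images.
- filter_unit: Bench filter unit: grey steel housing 220 x 300 x 104 mm (its x, y, z), fixed to the table, hose spigot on its -y side. Origin: centre of its underside; its -x side with louvres is the front and faces the robot, +y is left. Its blue cover is hinged at the rear: hinge line along y at x = +0.113, z = 0.104 in this frame. Shut, the cover's flat top is 108 mm above the table.
- cover (a joint): Angle of the blue cover, rad: 0 = fully shut (stop), positive = front edge raised; starts ajar at 0.3 to 0.55. A stiff hinge holds it at any angle; pressed down near the front edge it shuts with 1 to 5 N. Cover 228 x 310 x 4 mm, locks stand 18 mm proud of it. A lock's cam goes under a lip of the housing only while the cover is fully shut, and then holds it down.
- cover_front (a point): Point on the cover's top face, middle of its width, 215 mm from the hinge line, about 13 mm behind the front edge. The flat strip here between the two lock bezels is 56 mm wide: a place to press. Axes are the cover's: x to the hinge, y left, z out of the top face.
- lock_left (a joint): Turn of the left (+y) lock, rad: 0 = open, 1.571 = locked, at its stop; grows clockwise seen from above; starts at 0 to 0.3. Stays where it is left; friction 0.12 N m. A flat black disc of 84 mm diameter turns in a fixed aluminium bezel of 98 mm diameter, both level, 18 mm above the cover's top face. The only hold is one finger slot in the disc.
- lock_left_axis (a point): Centre of the left lock's disc, on its turning axis, level with its top (126 mm above the table when the cover is shut).
- lock_left_slot (a point): Mouth centre of the left lock's finger slot, 14 mm from the disc's axis, level with its top. The slot is a pocket 46 mm long (along the line from the axis through here), 32 mm wide, corner radius 11 mm, 14 mm deep, flat yellow floor. Axes turn with the disc: y from the axis along the slot, z up. Open, y is the unit's +y (left, red dot); locked, the unit's +x (rear, green dot).
- lock_right (a joint): Turn of the right (-y) lock, the same in every way as the left one: 0 = open, 1.571 = locked, clockwise from above. Fingertips narrower than the 32 mm slot have play in it, so the disc lags behind them (about 0.35 rad for tips 22 mm wide): carry on until the disc itself is at its stop.
- lock_right_axis (a point): Centre of the right lock's disc, on its turning axis, level with its top.
- lock_right_slot (a point): Centre of the mouth of the right lock's finger slot; same form and axes as for the left lock.
- screwdriver: Red-handled screwdriver 24 x 161 x 24 mm lying left of the unit; loose, to be left alone. Origin: under its middle.
- hex_key: Black hex key 30 x 79 x 8 mm in front of the unit; loose, to be left alone. Origin: under its middle.
- scissors_1: Red-handled scissors 87 x 199 x 9 mm on the left; loose, to be left alone. Origin: under their middle.
- pen_1: White marker pen with a black cap, 17 x 135 x 16 mm, on the left; loose, to be left alone. Origin: under its middle.
- caliper: Digital caliper 69 x 229 x 10 mm at the rear left; loose, to be left alone. Origin: under its middle.
- tape_1: Roll of tape 98 x 96 x 25 mm at the rear; loose, to be left alone. Origin: under its middle.

How it is judged (in metres and radians):
On the way:
1. the cover is pressed fully shut while both locks are still open (value of joint cover below 0.015 rad and value of joint each of lock_left, lock_right below 0.6 rad), for 0.1 s.
At the end, for the whole second after the job is handed in: The cover is shut (within 0.02 rad, about 4 mm at its front edge) and both locks are turned to within 0.12 rad (7 degrees) of their locked stop and at rest (value of joint cover below 0.02 rad and value of joint each of lock_left, lock_right above 1.45 rad and velocity of joint each of lock_left, lock_right below 0.05 rad/s); the robot touches nothing.
It fails at once if the cover is raised well above where it stood (value of joint cover above 0.7 rad).
It fails at once if the cover is slammed (velocity of joint cover below -3 rad/s).
It fails at once if another thing on the table is lifted, carried or pushed more than 20 mm (distance of any of screwdriver, hex_key, scissors_1, pen_1, caliper, tape_1 from where it was at the start of the episode above 0.02 m).
It also fails if it takes over 64 s, if anything falls off the work surface, if the arm or the gripper's body presses on something with over 40 N, if the wrist force passes 120 N, or if a joint passes its speed limit or range.

## Working session

There is one attempt and no reset: what is moved stays moved. The work goes in short steps, Python scripts to look and compute and a tool call to move; the robot and the scene stay as the last step left them, time stands still between calls to the robot, and variables do not carry over. Pictures are saved under pics/ and viewed, at most 10 in all, crops included, and the job is handed in when it is done.

Besides the shell and the picture viewer there is one more tool, called as name(argument=value, ...), one argument or row to a line, values as JSON. move_arm: Moves the arm, as the interface text tells. Its arguments: {"type":"object","properties":{"plan":{"type":"array","items":{"type":"array"}}},"required":["plan"]}

```bash
ls; mkdir -p pics; cat > h.py <<'E'
import numpy as np, cv2
from cell import readout, eyes, env
def shot(n):
    return eyes.read_camera(n)
def ray(p,uv):
    K=np.array(p["K"]);E=np.array(p["extrinsics"])
    a=np.linalg.inv(K)@np.array([uv[0],uv[1],1.]); d=E[:3,:3]@np.array([a[0],-a[1],-a[2]])
    return E[:3,3],d
def onz(p,uv,z):
    o,d=ray(p,uv); return o+d*(z-o[2])/d[2]
def proj(p,X):
    K=np.array(p["K"]);E=np.array(p["extrinsics"])
    X=np.atleast_2d(X); c=(X-E[:3,3])@E[:3,:3]; c=c*[1,-1,-1]; q=c@K.T; return q[:,:2]/q[:,2:]
def tri(p1,u1,p2,u2):
    o1,d1=ray(p1,u1);o2,d2=ray(p2,u2)
    A=np.c_[d1,-d2]; s=np.linalg.lstsq(A,o2-o1,rcond=None)[0]
    a=o1+d1*s[0];b=o2+d2*s[1]; return (a+b)/2,np.linalg.norm(a-b)
def save(p,n): cv2.imwrite('pics/'+n+'.png',p["img"][:,:,::-1])
E
python3 - <<'E'
from h import *
s=readout.state(); print({k:np.round(v,3).tolist() for k,v in s.items()})
T=shot('top');S=shot('side');save(T,'t0');save(S,'s0')
for n,p in(('top',T),('side',S)):
    print(n,np.round(p['K'],1).tolist(),np.round(p['extrinsics'],3).tolist(),[k for k in p])
    for nm in['cover','filter_unit','lock_left','lock_right','cover_front','lock_left_slot','lock_right_slot','lock_left_axis']:
        for r in eyes.cut_out(p,nm)[:3]:
            print(nm,round(r['score'],2),np.round(r['uv'],1),r['mask'].sum())
E
```

```text
pics
{'t': 0.0, 'joints': [1.156, 0.492, 1.559, -0.0, 1.092, -0.106], 'qvel': [0.0, 0.001, 0.0, -0.001, 0.0, 0.001], 'tau': [0.001, -61.265, -25.819, 0.069, 0.048, -0.0], 'eef_pos': [189.821, 595.202, 214.055], 'tcp_rot': [-3.14, -0.0, 2.833], 'ft_force': [-0.163, 0.262, -0.462], 'moment': [0.027, 0.019, -0.051], 'grip_force': 0.0, 'opening': 0.999}
top [[393.1, 0.0, 314.3], [0.0, 393.1, 204.7], [0.0, 0.0, 1.0]] [[-0.022, 0.981, -0.191, 440.855], [-1.0, -0.022, 0.002, -112.654], [-0.003, 0.191, 0.982, 976.227], [0.0, 0.0, 0.0, 1.0]] ['img', 'K', 'extrinsics', 'shot']
cover 0.57 [412.  230.9] 13732
filter_unit 0.78 [412. 233.] 15404
lock_right 0.75 [459.8 233.4] 1158
lock_right 0.7 [318.6 259.3] 318
cover_front 0.31 [458.4 233.9] 1136
lock_left_slot 0.94 [376.6 234.6] 1158
lock_left_slot 0.56 [215.6 150.5] 699
lock_left_slot 0.21 [458.5 232.6] 1132
lock_right_slot 0.73 [413.  232.6] 15142
lock_right_slot 0.65 [452.2 227.2] 1112
lock_right_slot 0.52 [379.5 233.6] 1141
lock_left_axis 0.83 [381.5 234.3] 1168
lock_left_axis 0.52 [266.5 126.4] 638
side [[380.3, 0.0, 321.2], [0.0, 380.3, 195.8], [0.0, 0.0, 1.0]] [[0.816, 0.241, -0.525, 100.237], [-0.578, 0.318, -0.752, -836.693], [-0.014, 0.917, 0.399, 490.747], [0.0, 0.0, 0.0, 1.0]] ['img', 'K', 'extrinsics', 'shot']
cover 0.58 [361.2 215.3] 3914
filter_unit 0.67 [357.4 258.8] 17114
filter_unit 0.64 [360.1 192.6] 232
lock_left 0.6 [325.1 184.6] 120
lock_right 0.66 [378.2 210.1] 199
cover_front 0.6 [362.6 214.9] 4053
lock_left_slot 0.65 [362.6 193.1] 247
lock_right_slot 0.62 [374.9 207.8] 221
lock_left_axis 0.54 [325.4 185.7] 78
lock_left_axis 0.39 [253.1 198.2] 96
lock_left_axis 0.18 [362.9 212.5] 4032
```

```bash
python3 - <<'E'
import cv2,numpy as np
t=cv2.imread('pics/t0.png');s=cv2.imread('pics/s0.png')
a=cv2.resize(t[130:330,300:540],None,fx=2.9,fy=2.9,interpolation=cv2.INTER_CUBIC)
cv2.imwrite('pics/t0c.png',a)
E
```

```text
(no output)
```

View pics/s0.png

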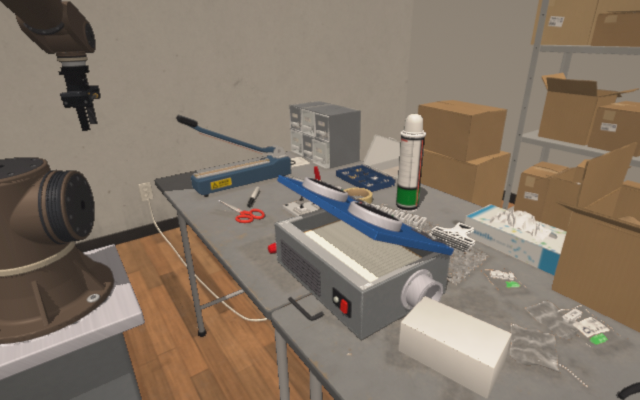

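View pics/t0c.png

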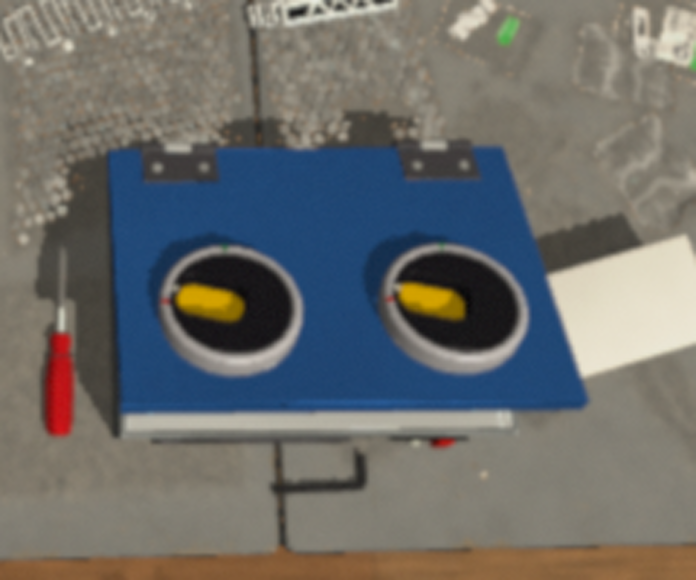

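View pics/t0.png

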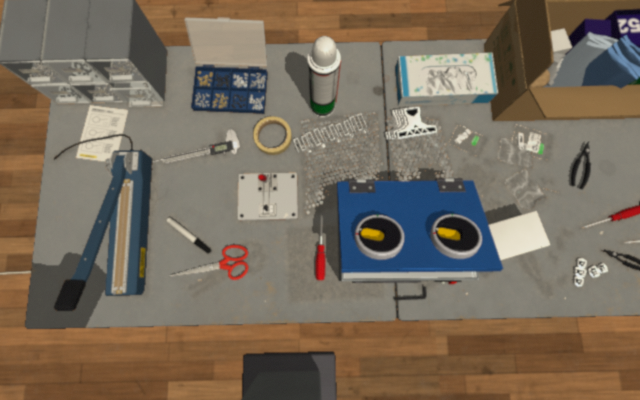

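The side view shows the cover raised (its front-left corner is near (279,178) and the hinge end near (452,249)). In the top view the bezels are at about (380,236) and (457,235), with both slots pointing left, so the locks are open.

```bash
python3 - <<'E'
import cv2,numpy as np
s=cv2.imread('pics/s0.png')
cv2.imwrite('pics/s0c.png',cv2.resize(s[160:340,260:470],None,fx=3.3,fy=3.3,interpolation=cv2.INTER_CUBIC))
E
```

```text
(no output)
```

View pics/s0c.png

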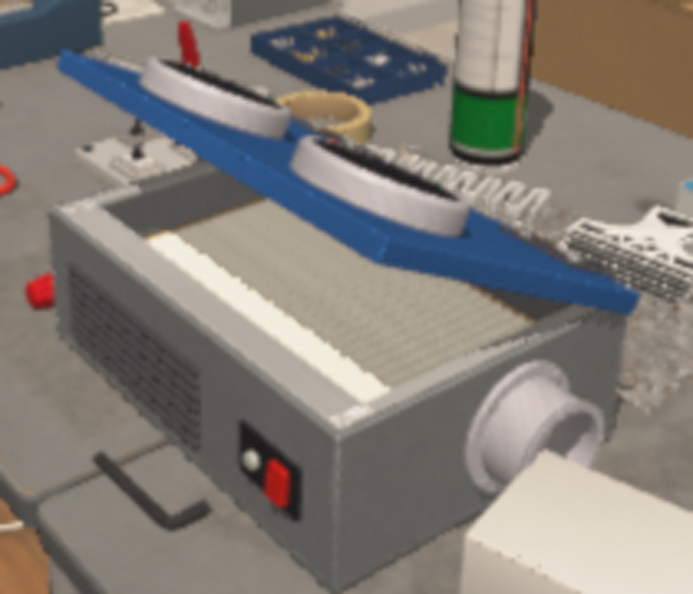

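```bash
cat > fit.py <<'E'
from h import *
from scipy.optimize import least_squares
def world(th,P):
    x,y,w=th[:3]; c,s=np.cos(w),np.sin(w); P=np.atleast_2d(P)
    return np.c_[x+c*P[:,0]-s*P[:,1], y+s*P[:,0]+c*P[:,1], P[:,2]]
def cov(a,d,y,h): # d from hinge toward front, h above plate underside (z=104)
    return [113-d*np.cos(a)-h*np.sin(a)*(-1)*(-1)*(-1)*(-1) if 0 else 113-d*np.cos(a)+h*np.sin(a), y, 104+d*np.sin(a)+h*np.cos(a)]
if __name__=='__main__':
    T=shot('top');S=shot('side')
    tc=lambda u,v:(300+u/2.9,130+v/2.9); sc=lambda u,v:(260+u/3.3,160+v/3.3)
    def res(th):
        a,dl=th[3],th[4]
        L=[(T,tc(108,150),cov(a,0,155,4)),(T,tc(502,148),cov(a,0,-155,4)),(T,tc(121,408),cov(a,228,155,4)),(T,tc(586,403),cov(a,228,-155,4)),
        (T,tc(233,304),cov(a,dl,77,22)),(T,tc(457,301),cov(a,dl,-77,22)),
        (S,sc(333,588),[-110,-150,0]),(S,sc(336,435),[-110,-150,104]),(S,sc(52,210),[-110,150,104]),
        (S,sc(62,52),cov(a,228,155,4)),(S,sc(386,240),cov(a,228,-155,4)),(S,sc(636,292),cov(a,0,-155,4))]
        return np.concatenate([proj(p,world(th,q))[0]-u for p,u,q in L])
    r=least_squares(res,[600,-200,0,.4,120],loss='soft_l1'); print(np.round(r.x,3)); print(np.round(res(r.x).reshape(-1,2),1).tolist())
    th=r.x; np.save('th.npy',th)
    print('press now',world(th,cov(th[3],215,0,4)),'shut',world(th,cov(0,215,0,4)))
    for a in(th[3],0):print([world(th,cov(a,th[4],y,22)).round(1).tolist() for y in(77,-77)])
E
python3 fit.py
```

```text
[ 5.47263e+02 -3.19404e+02 -1.50000e-02  4.65000e-01  1.59080e+02]
[[-0.6, -0.9], [-0.3, -1.3], [-0.3, -0.4], [0.6, 0.1], [-1.0, -0.1], [-1.0, 0.4], [-0.4, 5.2], [0.4, 2.0], [-2.0, -0.5], [-0.5, -0.5], [0.2, 0.3], [2.8, 1.2]]
press now [[ 469.93287902 -318.28084609  204.06175559]] shut [[ 445.27371936 -317.92262742  108.        ]]
[[[529.1, -242.1, 195.1]], [[526.9, -396.1, 195.1]]]
[[[502.3, -241.7, 126.0]], [[500.1, -395.7, 126.0]]]
```

```bash
cat > mv.py <<'E'
import sys; from h import *
def rows(cur,tg):
    # cur,tg: x,y,z,yaw(deg) tool down
    y=np.radians(cur[3]); R=np.array([[np.cos(y),np.sin(y),0],[np.sin(y),-np.cos(y),0],[0,0,-1]])
    for t in tg:
        d=R.T@(np.array(t[:3])-cur[:3])/1000; print([[0,0,round(float(cur[3]-t[3]),1)],d.round(4).tolist()])
E
python3 -c "
from mv import *
W=[(189.93,595.46,214.66,162.3),(400,420,290,126.3),(520,140,290,90),(530,-160,290,90)]
for a,b in zip(W,W[1:]): rows(a,[b])"
```

```text
[[0, 0, 36.0], [-0.2535, -0.1033, -0.0753]]
[[0, 0, 36.3], [-0.2967, -0.0691, 0.0]]
[[0, 0, 0.0], [-0.3, 0.01, 0.0]]
```

```bash
python3 -c "
from mv import *
T=shot('top');S=shot('side')
print(tri(T,(70,294),S,(183,120)),tri(T,(125,160),S,(268,150)))"
```

```text
(array([422.43363822, 334.24522888, 248.22251977]), np.float64(11.790016055342711)) (array([708.56536811, 327.29922101, 106.75191795]), np.float64(35.67662631822767))
```

move_arm(
  plan=[
    [[0, 0, 0], [0, 0, -0.06], -1],
    [[0, 0, 0], [0, 0, -0.12], -1],
    [[0, 0, 9], [0, 0, -0.18], -1],
    [[0, 0, 18], [0, 0, -0.2], -1],
    [[0, 0, 28], [0, 0, -0.2], -1],
  ],
)

```text
t: 1.72
eef_pos: [190.0, 595.6, 416.8]
tcp_rot: [3.138, -0.001, 2.339]
ft_force: [0.6, 0.4, -0.9]
opening: 0.525
grip_force: 0.0
```

```bash
python3 -c "
from mv import *
s=readout.state();print(s['eef_pos'],s['tcp_rot'],s['joints'])
W=[(189.93,595.46,414.66,134.3),(390,420,415,100),(520,140,415,90),(530,-160,400,90)]
for a,b in zip(W,W[1:]): rows(a,[b])"
```

```text
[189.9644407  595.61860454 416.81796263] [ 3.13823120e+00 -1.40205935e-03  2.33863981e+00] [1.15644195e+00 3.68169291e-01 1.23283783e+00 2.39046405e-05
 1.53694348e+00 3.88600064e-01]
[[0, 0, 34.3], [-0.2653, 0.0206, -0.0003]]
[[0, 0, 10.0], [-0.2983, 0.0794, 0.0]]
[[0, 0, 0.0], [-0.3, 0.01, 0.015]]
```

move_arm(
  plan=[
    [[0, 0, 8], [-0.0531, 0.0041, 0], -1],
    [[0, 0, 16], [-0.1061, 0.0082, 0], -1],
    [[0, 0, 24], [-0.1592, 0.0124, 0], -1],
    [[0, 0, 32], [-0.2122, 0.0165, 0], -1],
    [[0, 0, 34.3], [-0.2653, 0.0206, 0], -1],
  ],
)

```text
t: 2.35
eef_pos: [391.0, 418.7, 414.8]
tcp_rot: [3.141, -0.0, 1.743]
ft_force: [0.5, 0.9, -1.1]
opening: 0.022
grip_force: 0.0
```

move_arm(
  plan=[
    [[0, 0, 5], [-0.06, 0.016, 0], -1],
    [[0, 0, 10], [-0.12, 0.032, 0], -1],
    [[0, 0, 10], [-0.18, 0.048, 0], -1],
    [[0, 0, 10], [-0.24, 0.064, 0], -1],
    [[0, 0, 10], [-0.298, 0.0794, 0], -1],
  ],
)

```text
t: 2.98
eef_pos: [520.4, 138.3, 414.9]
tcp_rot: [3.141, -0.0, 1.571]
ft_force: [0.7, -0.1, -0.1]
opening: 0.002
grip_force: 0.0
```

move_arm(
  plan=[
    [[0, 0, 0], [-0.06, 0, 0], -1],
    [[0, 0, 0], [-0.12, 0, 0], -1],
    [[0, 0, 0], [-0.18, 0.0, 0.0], -1],
    [[0, 0, 0], [-0.24, 0, 0.0], -1],
    [[0, 0, 0], [-0.3, 0, 0], -1],
  ],
)

```text
t: 3.6
eef_pos: [519.6, -161.6, 414.8]
tcp_rot: [3.141, 0.0, 1.571]
ft_force: [1.2, 0.7, -0.6]
opening: 0.004
grip_force: 0.0
```

```bash
python3 -c "
from mv import *
s=readout.state();print(s['t'],s['eef_pos'],s['tcp_rot'],s['joints'],s['ft_force'])
c=(*s['eef_pos'],np.degrees(s['tcp_rot'][2]))
rows(c,[(464,-318,260,90),(464,-318,220,90)])"
```

```text
3.6 [ 519.61284874 -161.6267412   414.82078226] [3.14108722e+00 3.85757915e-05 1.57084905e+00] [-4.23052011e-01  2.31816794e-01  1.43206598e+00  1.73109606e-04
  1.47723318e+00 -4.23120878e-01] [ 1.24976284  0.68312145 -0.56060158]
[[0, 0, 0.0], [-0.1564, -0.0556, 0.1548]]
[[0, 0, 0.0], [-0.1564, -0.0556, 0.1948]]
```

move_arm(
  plan=[
    [[0, 0, 0], [-0.05, -0.018, 0.03], -1],
    [[0, 0, 0], [-0.1, -0.036, 0.06], -1],
    [[0, 0, 0], [-0.15, -0.05, 0.08], -1],
    [[0, 0, 0], [-0.158, -0.056, 0.13], -1],
    [[0, 0, 0], [-0.158, -0.056, 0.16], -1],
  ],
)

```text
t: 4.22
eef_pos: [462.9, -318.3, 252.5]
tcp_rot: [-3.14, -0.001, 1.569]
ft_force: [0.8, -0.4, -0.1]
opening: 0.005
grip_force: 0.0
```

```bash
python3 -c "
from h import *
T=shot('top');S=shot('side');
a=cv2.resize(T['img'][160:290,330:510],None,fx=3,fy=3);b=cv2.resize(S['img'][140:290,270:460],None,fx=2.6,fy=2.6)
b=b[:390]; im=np.hstack([a[:390,:400*1] if 0 else a[:390],b])
im=cv2.resize(im,None,fx=.77,fy=.77);cv2.imwrite('pics/a1.png',im[:,:,::-1]);print(im.shape)
s=readout.state();print(s['eef_pos'],s['ft_force'])"
```

```text
(300, 796, 3)
[ 462.91899092 -317.2190883   251.83875324] [-0.33342356  0.42670696  0.47411196]
```

View pics/a1.png

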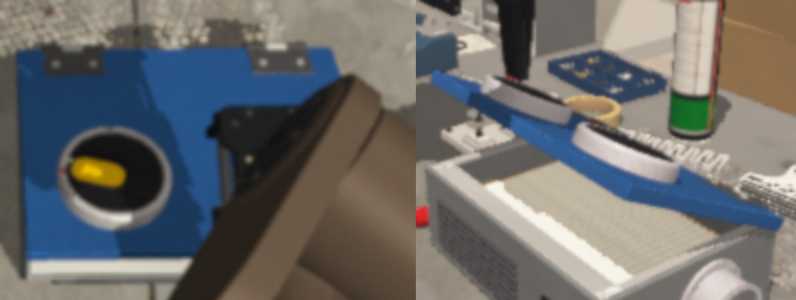

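move_arm(
  plan=[
    [[0, 0, 0], [0, 0.012, 0.015], -1],
    [[0, 0, 0], [0, 0.012, 0.03], -1],
    [[0, 0, 0], [0, 0.012, 0.04], -1],
    [[0, 0, 0], [0, 0.012, 0.05], -1],
    [[0, 0, 0], [0, 0.012, 0.06], -1],
  ],
)

```text
t: 4.95
eef_pos: [476.1, -317.7, 194.3]
tcp_rot: [3.141, 0.0, 1.571]
ft_force: [-0.7, 0.2, 0.9]
opening: 0.004
grip_force: 0.7
```

move_arm(
  plan=[
    [[0, 0, 0], [0, 0, 0.01], -1],
    [[0, 0, 0], [0, 0, 0.02], -1],
    [[0, 0, 0], [0, 0, 0.03], -1],
    [[0, 0, 0], [0, 0, 0.04], -1],
    [[0, 0, 0], [0, 0, 0.05], -1],
  ],
)

```text
t: 5.58
eef_pos: [476.0, -317.6, 143.9]
tcp_rot: [-3.141, -0.0, 1.571]
ft_force: [-1.3, 1.1, 0.9]
opening: 0.002
grip_force: 0.6
```

move_arm(
  plan=[
    [[0, 0, 0], [0, 0, 0.01], -1],
    [[0, 0, 0], [0, 0, 0.02], -1],
    [[0, 0, 0], [0, 0, 0.027], -1],
    [[0, 0, 0], [0, 0, 0.032], -1],
    [[0, 0, 0], [0, 0, 0.034], -1],
  ],
)

```text
t: 6.2
eef_pos: [476.0, -317.6, 110.3]
tcp_rot: [-3.142, -0.0, 1.571]
ft_force: [-1.4, 0.9, 1.3]
opening: 0.006
grip_force: 0.3
```

move_arm(
  plan=[
    [[0, 0, 0], [0, 0, 0.001], -1],
    [[0, 0, 0], [0, 0, 0.002], -1],
    [[0, 0, 0], [0, 0, 0.003], -1],
    [[0, 0, 0], [0, 0, 0.004], -1],
    [[0, 0, 0], [0, 0, 0.004], -1],
  ],
)

```text
t: 6.82
eef_pos: [476.1, -317.8, 108.2]
tcp_rot: [3.141, 0.001, 1.571]
ft_force: [-5.0, 4.0, 17.8]
opening: 0.003
grip_force: 8.5
```

move_arm(
  plan=[
    [[0, 0, 0], [0, 0, -0.03], -1],
    [[0, 0, 0], [0, 0, -0.08], -1],
    [[0, 0, 0], [0.05, 0, -0.1], -1],
    [[0, 0, 0], [0.11, 0, -0.1], -1],
    [[0, 0, 0], [0.17, 0, -0.1], -1],
  ],
)

```text
t: 7.45
eef_pos: [475.8, -146.2, 207.0]
tcp_rot: [3.14, 0.0, 1.57]
ft_force: [1.5, -0.3, -0.1]
opening: 0.007
grip_force: 0.0
```

move_arm(
  plan=[
    [[0, 0, 0], [0.06, 0, 0], -1],
    [[0, 0, 0], [0.12, 0, 0], -1],
    [[0, 0, 0], [0.18, 0, 0], -1],
    [[0, 0, 0], [0.2, 0, 0], -1],
    [[0, 0, 0], [0.2, 0, 0], -1],
  ],
)

```text
t: 8.07
eef_pos: [475.9, 53.5, 206.8]
tcp_rot: [3.141, -0.0, 1.574]
ft_force: [0.6, 0.1, -0.4]
opening: 0.004
grip_force: 0.0
```

```bash
cat > lk.py <<'E'
from fit import *
def ang(p,th,n):
    # yellow floor at z=112 (cover shut): corrected angles/centres
    hsv=cv2.cvtColor(p['img'],cv2.COLOR_RGB2HSV); m=((hsv[...,0]>18)&(hsv[...,0]<35)&(hsv[...,1]>150)&(hsv[...,2]>80)).astype(np.uint8)
    for y in(77,-77):
        A=world(th,cov(0,th[4],y,22))[0]; u=proj(p,A)[0]
        k=np.zeros_like(m);cv2.circle(k,tuple(int(round(v)) for v in u),18,1,-1)
        v,c=np.nonzero(m&k); W=np.array([onz(p,(a,b),112.) for a,b in zip(c,v)])
        if len(W)<5: print(y,'none');continue
        d=W.mean(0)-A; print(n,y,'axis',A.round(1),'floor c',W.mean(0).round(1),'n',len(W),'angle',np.round(np.arctan2(d[0],d[1])+th[2],3),'r',np.hypot(d[0],d[1]).round(1))
E
python3 - <<'E'
from lk import *
th=np.load('th.npy');T=shot('top');S=shot('side')
ang(T,th,'top')
a=T['img'][160:290,330:510].copy()
for y in(77,-77):
    t=np.linspace(0,6.28,60); q=proj(T,world(th,[cov(0,th[4]+49*np.cos(i),y+49*np.sin(i),22) for i in t]))
    T['img']=np.ascontiguousarray(T['img']); 
    for u in q: a[int(round(u[1]-160)),int(round(u[0]-330))]=[255,0,255]
q=proj(S,world(th,[cov(0,228,155,4),cov(0,228,-155,4),cov(0,0,-155,4)])).round(1);print(q)
b=S['img'][170:300,270:460].copy()
for u in q: b[int(u[1]-170),int(u[0]-270)]=[255,0,255]
im=np.hstack([cv2.resize(a,None,fx=2.1,fy=2.1,interpolation=2),cv2.resize(b,None,fx=2.1,fy=2.1,interpolation=2)])
cv2.imwrite('pics/a2.png',im[:,:,::-1])
E
```

```text
top 77 axis [ 502.3 -241.7  126. ] floor c [ 509.4 -229.7  112. ] n 310 angle 0.518 r 13.9
top -77 axis [ 500.1 -395.7  126. ] floor c [ 507.2 -385.   112. ] n 294 angle 0.572 r 12.9
[[270.5 221.3]
 [361.9 294.5]
 [455.  249.8]]
```

View pics/a2.png

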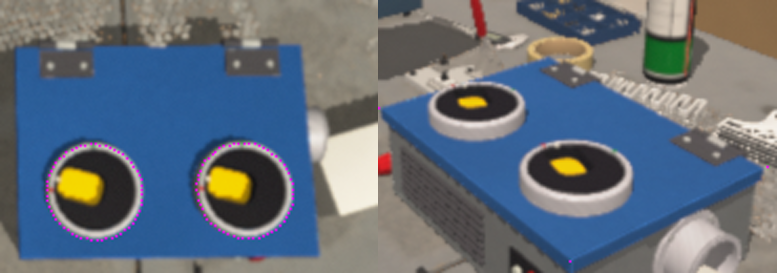

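```bash
cat > lk2.py <<'E'
from fit import *
def look(p,n,plot=None):
    th=np.load('th.npy'); hsv=cv2.cvtColor(p['img'],cv2.COLOR_RGB2HSV)
    X0,Y0=500,-320 # rectify plane z=126, 2px/mm: u ~ -y, v ~ -x
    def rect(z):
        q=[(X0+80,Y0+160),(X0+80,Y0-160),(X0-80,Y0-160),(X0-80,Y0+160)]
        H=cv2.getPerspectiveTransform(proj(p,[(*a,z) for a in q]).astype(np.float32),np.float32([(0,0),(640,0),(640,320),(0,320)]))
        return cv2.warpPerspective(p['img'],H,(640,320),flags=cv2.INTER_CUBIC)
    w=lambda c:(X0+80-c[1]/2,Y0+160-c[0]/2)
    R=rect(126.); h=cv2.cvtColor(R,cv2.COLOR_RGB2HSV)
    for y in(77,-77):
        A=world(th,cov(0,th[4],y,22))[0]; c0=((Y0+160-A[1])*2,(X0+80-A[0])*2)
        k=np.zeros(R.shape[:2],np.uint8);cv2.circle(k,(int(c0[0]),int(c0[1])),104,1,-1)
        blue=(h[...,0]>95)&(h[...,0]<125)&(h[...,1]>110)
        disc=((h[...,2]<75)|((h[...,0]>15)&(h[...,0]<35)&(h[...,1]>110))).astype(np.uint8)&k&(~blue).astype(np.uint8)
        disc=cv2.morphologyEx(disc,cv2.MORPH_OPEN,np.ones((9,9),np.uint8))
        cs=max(cv2.findContours(disc,0,1)[0],key=cv2.contourArea); e=cv2.fitEllipse(cv2.convexHull(cs))
        yl=((h[...,0]>15)&(h[...,0]<35)&(h[...,1]>130)&(h[...,2]>60)).astype(np.uint8)&k
        cy=max(cv2.findContours(yl,0,1)[0],key=cv2.contourArea); r=cv2.minAreaRect(cy)
        b=cv2.boxPoints(r); s=max((b[1]-b[0],b[2]-b[1]),key=np.linalg.norm); 
        a=np.degrees(np.arctan2(s[1],s[0]))
        print(n,y,'fit',A[:2].round(1),'ellipse',np.round(w(e[0]),1),np.round(np.array(e[1])/2,1),'yellow c',np.round(w(r[0]),1),np.round(np.array(r[1])/2,1),'axis deg cw',round(a%180,1))
    if plot: cv2.imwrite('pics/'+plot+'.png',R[:,:,::-1])
E
python3 -c "
from lk2 import *
look(shot('top'),'top','r1');look(shot('side'),'side','r1s')
a=cv2.imread('pics/r1.png');b=cv2.imread('pics/r1s.png');cv2.imwrite('pics/r1b.png',cv2.resize(np.vstack([a,b]),None,fx=.9,fy=.9))"
```

```text
top 77 fit [ 502.3 -241.7] ellipse [ 504.4 -242. ] [80.5 80.8] yellow c [ 508.6 -227.6] [48.3 35.5] axis deg cw 16.1
top -77 fit [ 500.1 -395.7] ellipse [ 502.4 -396.1] [80.4 80.9] yellow c [ 506.2 -380.3] [45.8 35.5] axis deg cw 15.6
side 77 fit [ 502.3 -241.7] ellipse [ 503.3 -241.1] [75.  80.2] yellow c [ 500.4 -237.5] [30.4 29.6] axis deg cw 20.0
side -77 fit [ 500.1 -395.7] ellipse [ 501.  -394.7] [77.2 80.9] yellow c [ 497.7 -389. ] [33.6 27.5] axis deg cw 15.9
```

View pics/r1b.png

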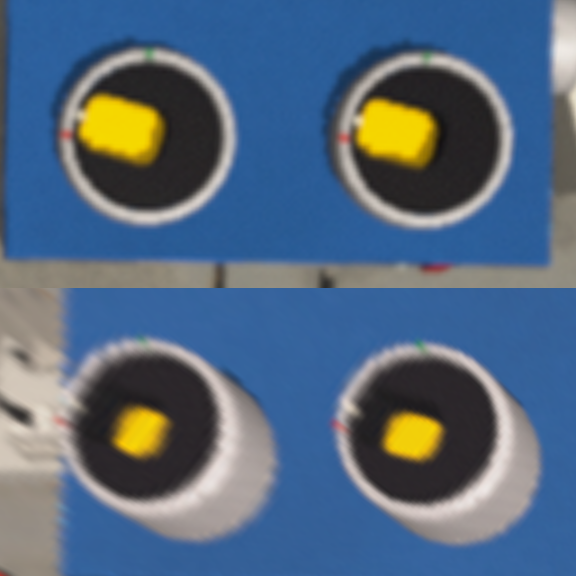

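move_arm(
  plan=[
    [[0, 0, 4], [-0.056, 0.006, 0], -1],
    [[0, 0, 8], [-0.112, 0.012, 0], -1],
    [[0, 0, 12], [-0.168, 0.02, 0], -1],
    [[0, 0, 16], [-0.224, 0.032, 0], -1],
    [[0, 0, 16], [-0.277, 0.032, 0.04], -1],
  ],
)

```text
t: 8.9
eef_pos: [509.0, -225.5, 170.4]
tcp_rot: [3.136, 0.001, 1.289]
ft_force: [0.2, 0.7, -0.4]
opening: 0.004
grip_force: 0.0
```

```bash
python3 -c "
from mv import *
for i in range(2):
  shot('side'); s=readout.state();print(s['eef_pos'].round(1),s['tcp_rot'].round(3),s['ft_force'].round(1))
c=(*s['eef_pos'],74)
rows(c,[(508.4,-224.4,140,74),(508.4,-224.4,119,74)])"
```

```text
[ 506.7 -228.9  164.4] [-3.140e+00  1.000e-03  1.288e+00] [-2.6 -2.8 -4.8]
[ 506.3 -226.1  165.6] [-3.138e+00 -1.000e-03  1.286e+00] [-1.4 -0.5  0.4]
[[0, 0, 0.0], [0.0022, 0.0016, 0.0256]]
[[0, 0, 0.0], [0.0022, 0.0016, 0.0466]]
```

move_arm(
  plan=[
    [[0, 0, 0], [0, 0, 0.015], -1],
    [[0, 0, 0], [0, 0, 0.03], -1],
    [[0, 0, 0], [0, 0, 0.038], -1],
    [[0, 0, 0], [0, 0, 0.044], -1],
    [[0, 0, 0], [0, 0, 0.048], -1],
  ],
)

```text
t: 9.62
eef_pos: [508.2, -221.3, 120.8]
tcp_rot: [3.141, -0.0, 1.292]
ft_force: [-0.3, -0.2, 0.5]
opening: 0.004
grip_force: 0.0
```

```bash
cat > arc.py <<'E'
import sys; from mv import *
# arc.py axisx axisy r phi0 phis...  (deg, cw from +y); shift rows relative to ideal phi0 pose, yaw=90-phi
ax,ay,r,p0=map(float,sys.argv[1:5]); P=lambda p:(ax+r*np.sin(np.radians(p)),ay+r*np.cos(np.radians(p)),0,90-p)
rows(P(p0),[P(float(p)) for p in sys.argv[5:]])
E
python3 arc.py 503.4 -241.7 18 16 26 36 46 56 66 68
python3 -c "
from h import *
s=readout.state();print(s['eef_pos'],s['ft_force'])"
```

```text
[[0, 0, 10.0], [-0.0003, 0.0031, 0.0]]
[[0, 0, 20.0], [-0.0011, 0.0062, 0.0]]
[[0, 0, 30.0], [-0.0024, 0.009, 0.0]]
[[0, 0, 40.0], [-0.0042, 0.0116, 0.0]]
[[0, 0, 50.0], [-0.0064, 0.0138, 0.0]]
[[0, 0, 52.0], [-0.0069, 0.0142, 0.0]]
[ 508.19542898 -221.26499583  120.84848783] [-0.29821673 -0.15821892  0.48797536]
```

```bash
python3 arc.py 503.4 -241.7 20.5 13 22 31 40 49 58; echo; python3 arc.py 503.4 -241.7 20.5 58 67 76 85 94 103;  echo; python3 arc.py 503.4 -241.7 20.5 103 107 111 115
```

```text
[[0, 0, 9.0], [-0.0003, 0.0032, 0.0]]
[[0, 0, 18.0], [-0.001, 0.0063, 0.0]]
[[0, 0, 27.0], [-0.0022, 0.0093, 0.0]]
[[0, 0, 36.0], [-0.0039, 0.012, 0.0]]
[[0, 0, 45.0], [-0.006, 0.0145, 0.0]]

[[0, 0, 9.0], [-0.0003, 0.0032, 0.0]]
[[0, 0, 18.0], [-0.001, 0.0063, 0.0]]
[[0, 0, 27.0], [-0.0022, 0.0093, 0.0]]
[[0, 0, 36.0], [-0.0039, 0.012, 0.0]]
[[0, 0, 45.0], [-0.006, 0.0145, 0.0]]

[[0, 0, 4.0], [-0.0, 0.0014, 0.0]]
[[0, 0, 8.0], [-0.0002, 0.0029, 0.0]]
[[0, 0, 12.0], [-0.0004, 0.0043, 0.0]]
```

move_arm(
  plan=[
    [[0, 0, 9], [0, 0.0032, 0.003], -1],
    [[0, 0, 18], [-0.001, 0.0063, 0.003], -1],
    [[0, 0, 27], [-0.0022, 0.0093, 0.003], -1],
    [[0, 0, 36], [-0.0039, 0.012, 0.003], -1],
    [[0, 0, 45], [-0.006, 0.0145, 0.003], -1],
  ],
)

```text
t: 10.25
eef_pos: [519.9, -230.5, 117.9]
tcp_rot: [-3.14, 0.0, 0.501]
ft_force: [-1.8, 5.3, 1.6]
opening: 0.008
grip_force: 2.2
```

```bash
python3 -c "
from h import *
s=readout.state();print(s['eef_pos'],s['ft_force'],s['moment'],s['tcp_rot'])"
```

```text
[ 519.87694    -230.4598833   117.94088571] [-1.83905888  5.302104    1.56682926] [0.76346744 0.51621488 0.07937755] [-3.13973647e+00  3.96879963e-04  5.01379215e-01]
```

move_arm(
  plan=[
    [[0, 0, 9], [-0.0003, 0.0032, 0], -1],
    [[0, 0, 18], [-0.001, 0.0063, 0], -1],
    [[0, 0, 27], [-0.0022, 0.0093, 0], -1],
    [[0, 0, 36], [-0.0039, 0.012, 0], -1],
    [[0, 0, 45], [-0.006, 0.0145, 0], -1],
  ],
)

```text
t: 10.88
eef_pos: [521.9, -246.0, 118.0]
tcp_rot: [-3.14, 0.001, -0.284]
ft_force: [-0.1, 5.8, 0.4]
opening: 0.005
grip_force: 3.0
```

move_arm(
  plan=[
    [[0, 0, 3], [0, 0.0011, 0], -1],
    [[0, 0, 6], [-0.0001, 0.0021, 0], -1],
    [[0, 0, 6], [-0.0001, 0.0021, 0], -1],
  ],
)

```text
t: 11.25
eef_pos: [521.2, -248.1, 117.9]
tcp_rot: [-3.141, 0.001, -0.384]
ft_force: [-1.2, 5.5, 1.5]
opening: 0.001
grip_force: 2.7
```

```bash
python3 -c "
from lk2 import *
s=readout.state();print(s['eef_pos'],s['ft_force'],s['moment'],s['tcp_rot'])"
```

```text
[ 521.15577759 -248.06806027  117.94179934] [-1.15035112  5.51868946  1.5256298 ] [0.95545335 0.36620388 0.0266036 ] [-3.14071890e+00  1.13236462e-03 -3.83888138e-01]
```

move_arm(
  plan=[
    [[0, 0, 0], [0.0004, 0.0009, 0], -1],
    [[0, 0, 0], [0.0008, 0.0019, 0], -1],
    [[0, 0, 0], [0.0008, 0.0019, 0], -1],
  ],
)

```text
t: 11.62
eef_pos: [520.8, -249.1, 117.8]
tcp_rot: [-3.139, 0.003, -0.383]
ft_force: [-1.6, 12.2, 2.8]
opening: 0.005
grip_force: 6.1
```

move_arm(
  plan=[
    [[0, 0, 0], [0.0004, 0.0009, 0], -1],
    [[0, 0, 0], [0.0004, 0.0009, 0], -1],
  ],
)

```text
t: 11.88
eef_pos: [520.7, -249.3, 117.8]
tcp_rot: [-3.139, 0.004, -0.383]
ft_force: [-1.2, 17.5, 4.9]
opening: 0.003
grip_force: 8.5
```

move_arm(
  plan=[
    [[0, 0, 0], [-0.0015, -0.0037, 0], -1],
    [[0, 0, 0], [-0.0015, -0.0037, -0.02], -1],
    [[0, 0, -10], [-0.0015, -0.0037, -0.06], -1],
    [[0, 0, -20], [-0.0015, -0.0037, -0.06], -1],
    [[0, 0, -30], [-0.0015, -0.0037, -0.06], -1],
  ],
)

```text
t: 12.5
eef_pos: [521.8, -248.4, 178.8]
tcp_rot: [3.14, -0.002, 0.146]
ft_force: [0.2, 0.6, -0.9]
opening: 0.005
grip_force: 0.0
```

move_arm(
  plan=[
    [[0, 0, -10], [0, 0, 0], -1],
    [[0, 0, -20], [0, 0, 0], -1],
    [[0, 0, -30], [0, 0, 0], -1],
    [[0, 0, -40], [0, 0, 0], -1],
    [[0, 0, -50], [0, 0, 0], -1],
  ],
)

```text
t: 13.12
eef_pos: [521.7, -248.3, 178.2]
tcp_rot: [3.14, 0.0, 1.019]
ft_force: [-0.0, 0.0, -0.2]
opening: 0.008
grip_force: 0.0
```

```bash
python3 -c "
from mv import *
for i in range(4): shot('side')
s=readout.state();print(s['eef_pos'],s['ft_force'],s['tcp_rot'])
c=(*s['eef_pos'],np.degrees(s['tcp_rot'][2]));rows(c,[(507.2,-375.8,178,74)])"
```

```text
[ 521.59246904 -248.12620505  178.06769321] [-0.14429047 -0.00238424  0.82079833] [3.14097312e+00 7.63829130e-05 1.00865082e+00]
[[0, 0, -16.2], [-0.1157, 0.0559, 0.0001]]
```

move_arm(
  plan=[
    [[0, 0, -8], [-0.045, 0.02, 0], -1],
    [[0, 0, -16], [-0.09, 0.045, 0], -1],
    [[0, 0, -16], [-0.1157, 0.0559, 0], -1],
    [[0, 0, -16], [-0.1157, 0.0559, 0.02], -1],
    [[0, 0, -16], [-0.1157, 0.0559, 0.03], -1],
  ],
)

```text
t: 13.95
eef_pos: [507.2, -375.8, 147.0]
tcp_rot: [-3.141, -0.0, 1.288]
ft_force: [0.5, 0.3, 0.6]
opening: 0.005
grip_force: 0.0
```

```bash
python3 -c "
from lk2 import *
for i in range(2): S=shot('side')
s=readout.state();print(s['eef_pos'],s['ft_force'],s['tcp_rot'])
T=shot('top')
look(T,'t','r2')
a=cv2.imread('pics/r2.png');save(S,'s2');b=cv2.imread('pics/s2.png')[180:290,270:430]
cv2.imwrite('pics/r2b.png',np.vstack([a,cv2.resize(b,(400,275))[:,:].repeat(1,0) if 0 else cv2.resize(b,(640,270))]))"
```

```text
[ 507.34027678 -375.20471706  146.97060739] [0.01720067 0.38946434 0.13319383] [-3.13997073e+00 -8.69165463e-04  1.29034159e+00]
t 77 fit [ 502.3 -241.7] ellipse [ 504.4 -242.1] [79.7 81.1] yellow c [ 518.3 -240.8] [34.5 48.5] axis deg cw 90.0
t -77 fit [ 500.1 -395.7] ellipse [ 499.2 -397.7] [ 97.5 105.9] yellow c [ 515.1 -363.3] [10.  24.1] axis deg cw 114.8
```

View pics/r2b.png

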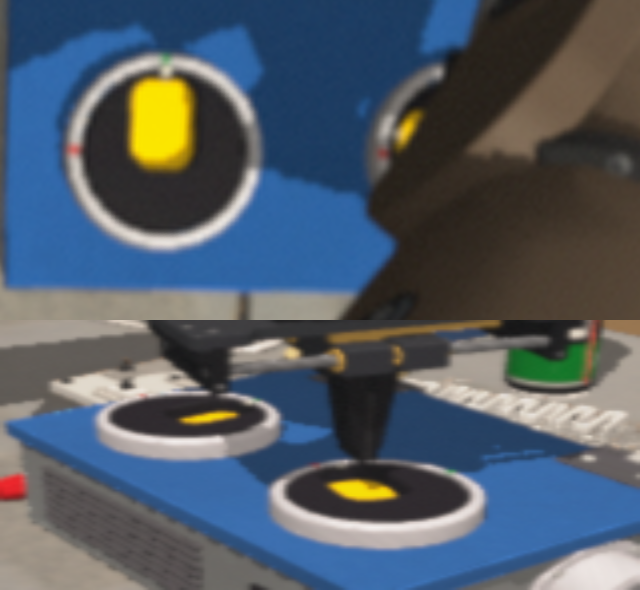

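Left lock is at its stop: the slot's axis is at 90° and points at the green dot. The tip now stands over the right lock's slot, so I'll descend.

move_arm(
  plan=[
    [[0, 0, 0], [0, 0, 0.012], -1],
    [[0, 0, 0], [0, 0, 0.02], -1],
    [[0, 0, 0], [0, 0, 0.025], -1],
    [[0, 0, 0], [0, 0, 0.029], -1],
    [[0, 0, 0], [0, 0, 0.03], -1],
  ],
)

```text
t: 14.72
eef_pos: [507.5, -375.7, 117.7]
tcp_rot: [-3.141, -0.0, 1.292]
ft_force: [-0.2, 0.0, 0.3]
opening: 0.005
grip_force: 0.0
```

In the slot with no contact; turning now.

move_arm(
  plan=[
    [[0, 0, 9], [0, 0.0032, 0], -1],
    [[0, 0, 18], [-0.001, 0.0063, 0], -1],
    [[0, 0, 27], [-0.0022, 0.0093, 0], -1],
    [[0, 0, 36], [-0.0039, 0.012, 0], -1],
    [[0, 0, 45], [-0.006, 0.0145, 0], -1],
  ],
)

```text
t: 15.35
eef_pos: [519.3, -384.8, 118.0]
tcp_rot: [-3.139, 0.001, 0.501]
ft_force: [-3.7, 4.1, 2.2]
opening: 0.004
grip_force: 3.4
```

move_arm(
  plan=[
    [[0, 0, 9], [-0.0003, 0.0032, 0], -1],
    [[0, 0, 18], [-0.001, 0.0063, 0], -1],
    [[0, 0, 27], [-0.0022, 0.0093, 0], -1],
    [[0, 0, 36], [-0.0039, 0.012, 0], -1],
    [[0, 0, 45], [-0.006, 0.0145, 0], -1],
  ],
)

```text
t: 15.98
eef_pos: [521.2, -400.0, 118.0]
tcp_rot: [-3.14, 0.002, -0.284]
ft_force: [-2.7, 5.9, 2.8]
opening: 0.004
grip_force: 4.2
```

move_arm(
  plan=[
    [[0, 0, 3], [0, 0.0011, 0], -1],
    [[0, 0, 6], [-0.0001, 0.0021, 0], -1],
    [[0, 0, 6], [-0.0001, 0.0021, 0], -1],
  ],
)

```text
t: 16.35
eef_pos: [520.5, -402.1, 118.0]
tcp_rot: [-3.14, 0.002, -0.385]
ft_force: [-2.5, 4.4, 3.5]
opening: 0.005
grip_force: 3.7
```

move_arm(
  plan=[
    [[0, 0, 0], [0.0004, 0.0009, 0], -1],
    [[0, 0, 0], [0.0008, 0.0019, 0], -1],
    [[0, 0, 0], [0.0008, 0.0019, 0], -1],
  ],
)

```text
t: 16.73
eef_pos: [520.1, -403.0, 117.9]
tcp_rot: [-3.139, 0.004, -0.384]
ft_force: [-3.8, 10.3, 4.0]
opening: 0.007
grip_force: 6.1
```

move_arm(
  plan=[
    [[0, 0, 0], [0.0004, 0.0009, 0], -1],
    [[0, 0, 0], [0.0004, 0.0009, 0], -1],
  ],
)

```text
t: 16.98
eef_pos: [520.1, -403.2, 117.8]
tcp_rot: [-3.138, 0.005, -0.384]
ft_force: [-4.1, 13.9, 6.0]
opening: 0.002
grip_force: 7.6
```

At the stop (force rises, no travel). Next: back off, lift, swing clear and look.

move_arm(
  plan=[
    [[0, 0, 0], [-0.0015, -0.0037, 0], -1],
    [[0, 0, 0], [-0.0015, -0.0037, 0], -1],
    [[0, 0, 0], [-0.0015, -0.0037, -0.02], -1],
    [[0, 0, 0], [-0.0015, -0.0037, -0.06], -1],
    [[0, 0, 0], [-0.0015, -0.0037, -0.12], -1],
  ],
)

```text
t: 17.6
eef_pos: [520.6, -402.1, 238.0]
tcp_rot: [-3.141, 0.002, -0.384]
ft_force: [0.8, -0.1, 0.5]
opening: 0.001
grip_force: 0.0
```

move_arm(
  plan=[
    [[0, 0, 0], [-0.02, -0.055, 0], -1],
    [[0, 0, 0], [-0.04, -0.11, 0], -1],
    [[0, 0, 0], [-0.06, -0.165, 0], -1],
    [[0, 0, 0], [-0.08, -0.22, 0], -1],
    [[0, 0, 0], [-0.1, -0.275, 0], -1],
  ],
)

```text
t: 18.23
eef_pos: [531.4, -108.2, 238.3]
tcp_rot: [-3.142, -0.001, -0.384]
ft_force: [1.0, -0.5, -0.3]
opening: 0.005
grip_force: 0.0
```

move_arm(
  plan=[
    [[0, 0, 0], [-0.02, -0.055, 0], -1],
    [[0, 0, 0], [-0.04, -0.11, 0], -1],
    [[0, 0, 0], [-0.04, -0.13, 0], -1],
    [[0, 0, 0], [-0.04, -0.13, 0], -1],
  ],
)

```text
t: 18.73
eef_pos: [543.5, 26.3, 238.0]
tcp_rot: [-3.142, -0.001, -0.382]
ft_force: [0.7, -0.7, 0.2]
opening: 0.005
grip_force: 0.0
```

```bash
python3 -c "
from lk2 import *
T=shot('top');S=shot('side')
s=readout.state();print(s['t'],s['eef_pos'],s['ft_force'],s['qvel'].round(3))
look(T,'t','r3')
save(S,'s3');b=cv2.imread('pics/s3.png')[180:290,270:430]
cv2.imwrite('pics/r3b.png',np.vstack([cv2.imread('pics/r3.png'),cv2.resize(b,(640,270))]))"
```

```text
18.825 [543.08555844  24.80720146 237.87524088] [ 0.10041803  0.53289335 -0.31240432] [-0.015 -0.003  0.004  0.001  0.001 -0.   ]
t 77 fit [ 502.3 -241.7] ellipse [ 504.4 -241.8] [80.2 80.8] yellow c [ 518.2 -240.5] [48.5 35. ] axis deg cw 90.0
t -77 fit [ 500.1 -395.7] ellipse [ 502.4 -396. ] [80.1 80.9] yellow c [ 516.2 -393.2] [48.5 32.5] axis deg cw 90.0
```

View pics/r3b.png

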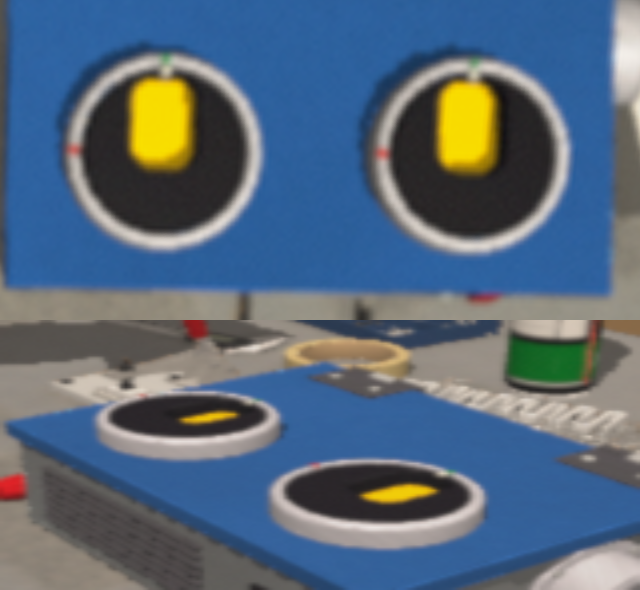

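Both slots point at their green dots, the cover is shut, and the arm is clear.

```bash
python3 -c "
from h import *
print(env.job_done())"
```

```text
the job is handed in; nothing more can be done
None
```

The blue cover is pressed fully shut and both quarter-turn locks are turned clockwise to their stops. The last pictures, taken with the arm clear, confirm it; the job is handed in at about 19 s of robot time, and the interface gave no verdict.

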